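Clear the bead tub, pop its sealed lid and hold it ajar

TASK

The red bangle lying around the knob of the bead tub's lid is in the way: lower it (do not drop it) over the wooden bracelet post until it rests flat on the post's base, and let go of it. Only then pull the tub's blue lid by its white knob free of the sticky seal, without yanking it away, and hold it level just above the tub's mouth, about 3 cm higher than when shut, so that I can slip a drying sachet in; finish while still holding it there. Leave the flask, the phone and the little amber jar where they are.

Things in the scene. Friction and masses are not known exactly. Their poses are not given: they have to be found in the camera images.
- tub: Clear round bead tub full of coloured beads, fixed to the table: 108 mm outside diameter, open rim 62 mm above the table. Origin: centre of its underside on the table; z up. Four springy white silicone lips in its mouth grip the lid's bulging plug: pulled straight up, the resistance climbs to about 12 to 17 N (the lid's weight included) some 5 to 8 mm up, then fades, and the lid is free from 15 mm up.
- lid: Round blue lid of the tub, loose, about 0.12 kg: plate 112 mm in diameter and 7 mm thick, a white plug 83 mm wide reaching 18 mm below the plate into the tub. Origin: centre of the plate's underside, 62 mm above the table when shut; z up. It does not need turning.
- knob (a point): Middle of the upright white knob on top of the lid, part of the lid: a flat-sided block 36 mm long (lid's x), 14 mm thick (lid's y) and 28 mm tall, standing centred on the plate's top. This point lies 21 mm above the lid's origin, so 83 mm above the table when shut (knob from 69 to 97 mm). Axes as the lid's.
- bangle: Wide red plastic bangle lying flat on the lid's plate around the knob, its underside 69 mm above the table at the start: a ring of 62 mm outside and 48 mm inside diameter, 30 mm tall, about 60 g. Origin: centre of its underside; z along its axis, up.
- post: Dark wooden bracelet post, fixed to the table: round base of 100 mm diameter and 12 mm thickness, with an upright post of 40 mm diameter whose top, tapering over its last 8 mm to 26 mm, is 67 mm above the table. Origin: centre of the base's underside on the table; z up. The bangle rests on the base, its underside 12 mm above the table.
- flask: Grey drinking flask standing upright, 70 mm diameter, 170 mm tall with its loop. Origin: centre of its underside. To be left alone.
- phone: Dark phone lying flat, 150 by 72 by 9 mm. Origin: centre of its underside, x along its length. To be left alone.
- jar: Small amber glass jar with a dark cap, 48 mm diameter, 55 mm tall. Origin: centre of its underside. To be left alone.
Things that resemble listed ones, but are neither listed nor needed, are in the scene too. Of the things that look like the bangle, the largest one is meant.

How it is judged:
On the way, in this order (a step that is already met when the one before it is completed fails the run):
1. the bangle rests flat on the post's base, around the post, released, with the lid still shut (horizontal distance between bangle and post below 0.007 m and z of bangle in the frame of post between 0.009 and 0.015 m and angle between bangle's own z axis and vertical below 0.08 rad and contact force between the fingers and bangle below 0.05 N and linear speed of bangle below 0.02 m/s and z of lid in the frame of tub below 0.065 m), for 0.2 s.
2. the lid is free of the seal, held above the tub (z of lid in the frame of tub between 0.08 and 0.11 m and contact force between the fingers and lid above 0.5 N and contact force between lid and tub below 0.2 N and horizontal distance between lid and tub below 0.02 m and angle between lid's own z axis and vertical below 0.2 rad), for 0.2 s.
At the end, for the whole second after the job is handed in: The fingers hold the lid still, clear of the tub, 18 to 48 mm above its shut place, within 20 mm of the tub's axis, tilt under 0.2 rad; the bangle rests untouched and still around the post: within 7 mm of centre, underside 9 to 15 mm above the table, tilt under 0.08 rad (all of step 2 and horizontal distance between bangle and post below 0.007 m and z of bangle in the frame of post between 0.009 and 0.015 m and angle between bangle's own z axis and vertical below 0.08 rad and contact force between the fingers and bangle below 0.05 N and linear speed of each of bangle, lid below 0.02 m/s); the arm keeps its last pose, push and grip.
It fails at once if the lid is lifted (over 10 mm) while the bangle is not on the post (z of lid in the frame of tub above 0.072 m and horizontal distance between bangle and post above 0.02 m).
It fails at once if the lid is yanked away: over 80 mm above its shut place, or over 60 mm off the tub's axis (z of lid in the frame of tub above 0.142 m or horizontal distance between lid and tub above 0.06 m).
It fails at once if the bangle is dropped over the post (faster than 0.6 m/s there) (horizontal distance between bangle and post below 0.02 m and linear speed of bangle above 0.6 m/s).
It fails at once if the flask, phone or jar is moved more than 25 mm or tipped (distance of any of flask, phone, jar from where it was at the start of the episode above 0.025 m or angle between any of flask, phone, jar's own z axis and vertical above 0.3 rad).
It also fails if it takes over 54 s, if anything falls off the work surface, if the arm or the gripper's body presses on something with over 40 N, if the wrist force passes 120 N, or if a joint passes its speed limit or range.

ROBOT

A 6-joint arm with a two-finger parallel gripper is mounted at the origin on the work surface. World frame = base frame: x ahead of the robot, y to its left, z up, the work surface at z = 0. Lengths are in m, angles in rad, forces in N, time in s.
With the tool pointing down it reaches from about 0.275 to 0.75 m from the base axis. Payload 10.2 kg.
Tool frame: the origin (TCP) lies on the centre line of the jaws, within the pads' length; the fingertips stand 22 mm ahead of it and the grasp point (between the pads) lies 3 mm ahead of it; x points along the fingers, y is the direction in which the jaws open and shut, and the axes are right-handed (so a half turn about x gives the same grasp; the last joint's range is limited). The gripper opens to 85 mm and grips with 20 to 120 N. Pads are 22 mm wide; open, the fingers measure 114 mm over their backs; the gripper's body (76 mm by 85 mm) begins 54 mm behind the grasp point. The pads swing forward as they close: fully open they stand 13 mm farther back than shut.
Start: joints at [-1.471, 0.313, 1.498, -0, 1.331, -0.223], TCP at [0.167, -0.498, 0.253] pointing down, gripper open.
Joint ranges: [-2.94, 2.94], [-0.97, 2.17], [0.19, 2.56], [-1.23, 4.37], [0.02, 3.11], [-2.88, 2.88]. Speed limits (rad/s): [2.39, 2.39, 3.01, 3.14, 3.14, 3.14].

INTERFACE

Orientations are given as a 3x3 rotation matrix whose columns are the frame's x, y, z axes.
In Python, from workcell import bot, imaging, ticket, silhouettes gives the robot as it stands.
- The arm moves only by the tool drive_tool, never from a script. Its argument "deltas" is a list of rows, each an object with "dp": the shift along the tool's x, y, z in mm, a list of three; "rotation": the turn, a rotation vector about the tool's x, y, z in rad, a list of three; "fingers": the opening, from 0 (shut) to 1 (fully open). A call has 1 to 10 rows; each row is the pose to reach, as a shift and turn from the pose commanded when the call began, along the tool's axes at that moment; what a row does not reach only later rows make up. A row lasts 1/12 s, in which the tool goes at most 41.7 mm and 7.16 degrees, less where a joint would pass 70% of its speed; a pose out of reach is approached as far as the arm can. A call with a gripper value outside its range is refused whole. The fingers move at their own pace and stop on an object; "grip_force" is the grip in N (left out, the last holds). Time passes only in rows, so rows that repeat a pose let the fingers close. It gives the time, the measured TCP pose, the force and the opening at its end, in the units of the state.
- bot.state(): the state, without advancing time (a new reading comes with each control period).
- imaging.snapshot(name): name is "scene" or "top"; returns the picture (480x640x3 uint8, red, green, blue); there is no depth.
- imaging.camera_model(name): a dict with "camera_matrix" (3x3 intrinsics, pixels), "k1" (the pictures are not rectified: a ray, as slopes to the right and down, at radius r is drawn at 1 + k1 r^2 times it, then the intrinsics apply), "R" (3x3) and "t" (3): a world point X has camera coordinates R X + t. Camera axes: x right, y down, z forward; pixel columns grow to the right and rows downward; lengths in m; the calibration is good to about 2 mm. A picture is of the moment at which its call begins. camera_model takes no time and is no camera call.
- ticket.sign_off(): hands the job in, once; it reports no verdict.
Trained networks look in the newest picture that a camera, given by its name, has taken for a name from the list of things; names that differ only in an ending like _2 or _b are one class to them, and where a whole thing is asked for, a point or a joint stands for the part that bears it (a point fixed in the world has none). Each returns a list of dicts, best first, with "score" (0 to 1); they miss things now and then, are a little off and sometimes report something else, mostly with a low value. They report only what shows in the picture. A call takes as long as a camera call. They do not tell look-alikes from the thing itself.
- silhouettes(label, camera): "pixels" (480x640 bool, what is visible of it) and "box" ([left, top, right, bottom] in pixels, round what is visible of it).
The state is a dict: "clock": time; "joint_positions": joint angles; "joint_velocities": joint speeds; "tau": joint torques, N m; "tool_pos": TCP position; "orientation": TCP orientation; "ft_force": force on the tool from outside, world axes, zero at the start; "moment": the same for the moment, N m; "gripper_width": opening from 0.0 (shut) to 1.0 (fully open).
Only numpy, scipy, OpenCV 4.12 (cv2) and the standard library are available. Lean on these libraries where they do the work, as an engineer would, in place of code of your own. Each camera call takes 0.05 s, during which the arm holds its last target. There are 200 camera calls.

## Working session

There is one attempt and no reset: what is moved stays moved. The work goes in short steps, Python scripts to look and compute and a tool call to move; the robot and the scene stay as the last step left them, time stands still between calls to the robot, and variables do not carry over. Pictures are saved under pics/ and viewed, about 8 in all and at most 12, crops included, and the job is handed in when it is done.

Besides the shell and the picture viewer there is one more tool, called after "Call:" as name(argument=value, ...) on one line, values as JSON. drive_tool: Moves the arm, as the interface text tells. Its arguments: {"type":"object","properties":{"deltas":{"type":"array"},"grip_force":{"type":"number"}},"required":["deltas"]}

```bash
mkdir -p pics; ls; python3 - <<'E'
from workcell import bot, imaging, silhouettes
import cv2, numpy as np
s=bot.state(); print(s)
for n in("scene","top"):
    im=imaging.snapshot(n); cv2.imwrite(f"pics/{n}0.png",im[:,:,::-1]); print(n,imaging.camera_model(n))
    for l in("tub","lid","knob","bangle","post","flask","phone","jar"):
        print(l,[(round(d["score"],2),[int(v) for v in d["box"]]) for d in silhouettes(l,n)])
E
```

```text
pics
{'clock': 0.0, 'joint_positions': array([-1.47141153e+00,  3.13451008e-01,  1.49848571e+00, -1.62635007e-06,
        1.33102309e+00, -2.23372831e-01]), 'joint_velocities': array([ 0.00069815,  0.00096216, -0.00021896, -0.0007909 , -0.00141782,
        0.000378  ]), 'tau': array([-3.59696360e-04, -4.12269008e+01, -2.59740758e+01, -1.69135060e-04,
        4.24348604e-03, -2.19018361e-06]), 'tool_pos': array([ 0.16649708, -0.49763375,  0.25271625]), 'orientation': array([[-1.37223515e-04,  3.17183277e-01, -9.48364250e-01],
       [ 1.36025823e-03, -9.48363322e-01, -3.17183163e-01],
       [-9.99999065e-01, -1.33354526e-03, -3.01313413e-04]]), 'ft_force': array([-0.25562562, -0.92638114, -0.26633182]), 'moment': array([-0.00967515, -0.05847979, -0.00537156]), 'gripper_width': 1.0002599011971616}
scene {'camera_matrix': array([[542.49700438,   0.        , 317.26350682],
       [  0.        , 542.49700438, 242.81264549],
       [  0.        ,   0.        ,   1.        ]]), 'k1': -0.01648240486831154, 'R': array([[ 0.76576298,  0.64310988, -0.00409216],
       [ 0.53949248, -0.6458214 
[... 706 characters left out ...]
],
       [  0.        ,   0.        ,   1.        ]]), 'k1': -0.1356364827483289, 'R': array([[-4.06678464e-03, -9.99991489e-01, -6.95231393e-04],
       [-9.98345488e-01,  4.09996527e-03, -5.73539609e-02],
       [ 5.73563231e-02,  4.60834917e-04, -9.98353665e-01]]), 't': array([-0.00127968,  0.65202947,  1.27359895])}
tub [(0.62, [382, 281, 396, 314]), (0.41, [318, 166, 338, 189])]
lid [(0.96, [384, 277, 435, 329])]
knob [(0.31, [491, 285, 548, 323])]
bangle [(0.94, [397, 287, 428, 321]), (0.6, [355, 238, 370, 254]), (0.57, [449, 281, 471, 306])]
post [(0.65, [218, 271, 265, 316])]
flask [(0.63, [490, 284, 550, 323])]
phone [(0.72, [104, 236, 143, 304])]
jar [(0.83, [316, 164, 336, 191])]
```

View pics/top0.png

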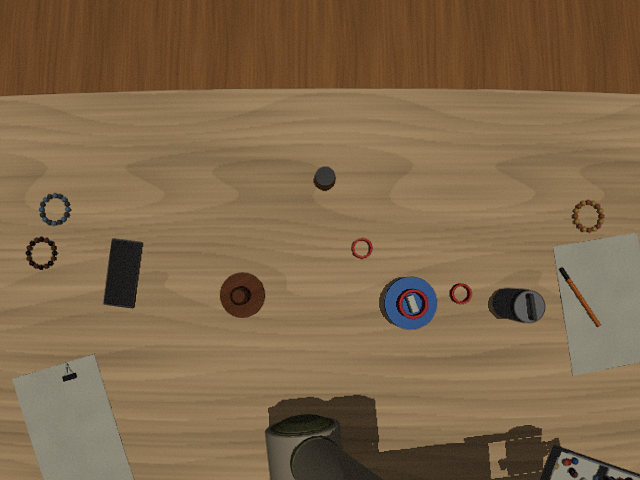

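View pics/scene0.png

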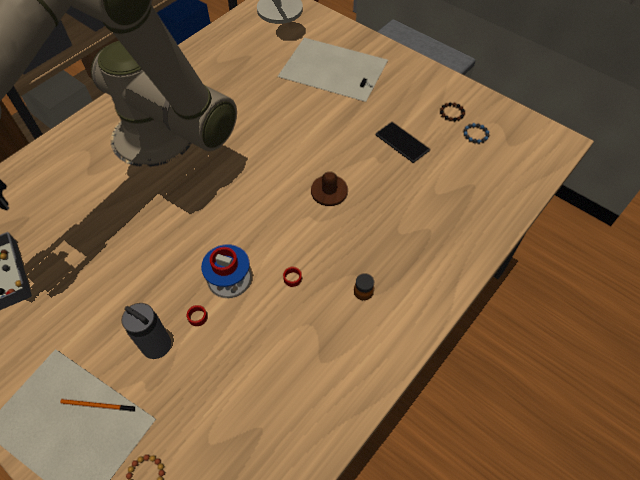

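```bash
python3 - <<'E'
import cv2
a=cv2.imread("pics/top0.png")[265:335,370:480]; b=cv2.imread("pics/top0.png")[260:330,200:280];c=cv2.imread("pics/scene0.png")[235:335,170:310]
f=lambda x,h:cv2.resize(x,None,fx=h/x.shape[0],fy=h/x.shape[0],interpolation=cv2.INTER_CUBIC)
import numpy as np
r1=np.hstack([f(a,290),f(b,290)]);r2=f(c,300)
w=max(r1.shape[1],r2.shape[1]);p=lambda r:cv2.copyMakeBorder(r,0,0,0,w-r.shape[1],0)
o=np.vstack([p(r1),p(r2)]);print(o.shape);cv2.imwrite("pics/crop0.png",o)
E
```

```text
(590, 787, 3)
```

View pics/crop0.png

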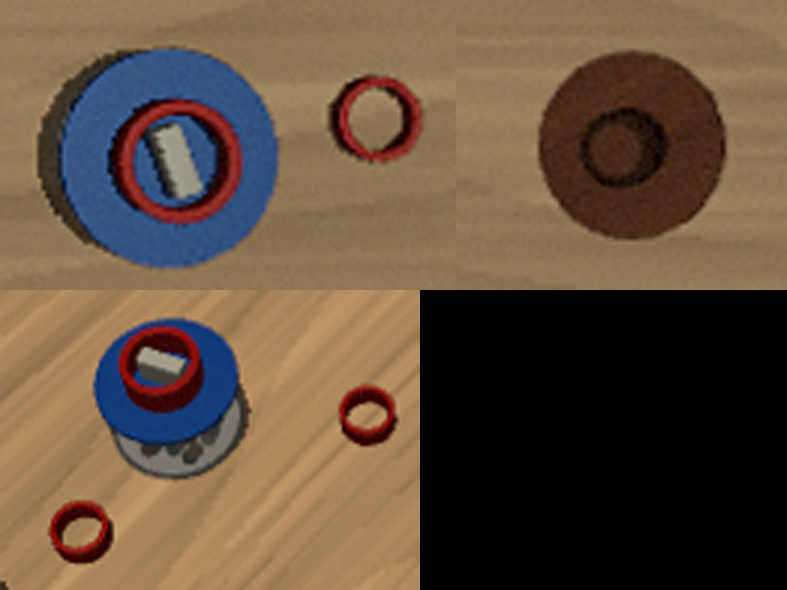

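The rings that could be confused in the top picture are at (412,303) around the knob, (362,248) and (460,293). The one around the knob is clearly the largest, and it's the only one on the lid. Next I'll fit the poses.

```bash
cat > h.py <<'E'
import numpy as np, cv2
from scipy.optimize import minimize
from workcell import imaging
CM={n:imaging.camera_model(n) for n in("scene","top")}
def proj(P,n):
    c=CM[n]; q=np.atleast_2d(P)@c["R"].T+c["t"]; s=q[:,:2]/q[:,2:]
    s=s*(1+c["k1"]*(s**2).sum(1,keepdims=True)); K=c["camera_matrix"]
    return s*[K[0,0],K[1,1]]+[K[0,2],K[1,2]]
A=np.linspace(0,2*np.pi,60,endpoint=False)
def cyl(x,y,*rz): return np.vstack([np.c_[x+r*np.cos(A),y+r*np.sin(A),0*A+z] for r,z in rz])
def hullmask(m):
    c=np.vstack(cv2.findContours(m.astype(np.uint8),0,2)[0]); o=np.zeros(m.shape,np.uint8)
    cv2.fillConvexPoly(o,cv2.convexHull(c),1); return o
def fit(model,masks,x0,S=8):
    # masks {cam: bool mask}; model(p)->points; maximise IoU of hulls
    T={}
    for n,m in masks.items():
        h=hullmask(m); x,y,w,hh=cv2.boundingRect(h); x-=8;y-=8;w+=16;hh+=16
        T[n]=(x,y,cv2.resize(h[y:y+hh,x:x+w].astype(np.float32),None,fx=S,fy=S,interpolation=cv2.INTER_LINEAR)>.5)
    def cost(p):
        c=0
        for n,(x,y,m) in T.items():
            q=(proj(model(p),n)-[x,y]+.5)*S
            o=np.zeros(m.shape,np.uint8); cv2.fillConvexPoly(o,cv2.convexHull(np.round(q).astype(np.int32)),1); o=o>0
            c+=1-(o&m).sum()/(o|m).sum()
        return c/len(T)
    k=len(x0); sim=np.vstack([x0]+[np.array(x0)+np.eye(k)[i]*(.008 if i<2 else .3) for i in range(k)])
    r=minimize(cost,x0,method="Nelder-Mead",options=dict(initial_simplex=sim,xatol=1e-5,fatol=1e-5))
    return r.x,r.fun
def box(im,b):
    m=np.zeros(im.shape[:2],bool); m[b[1]:b[3],b[0]:b[2]]=1; return m
def red(im): i=im.astype(int); return (i[...,0]>60)&(i[...,0]>2.5*i[...,1])&(i[...,0]>2.5*i[...,2])
def blue(im): i=im.astype(int); return (i[...,2]>50)&(i[...,2]>1.6*i[...,0])
def bangle(z): return lambda p: cyl(p[0],p[1],(.031,z),(.031,z+.03))
E
cat > m0.py <<'E'
from h import *
from workcell import silhouettes
im={n:imaging.snapshot(n) for n in CM}
B={"top":[375,270,440,335],"scene":[195,237,260,300]}
def rep(name,model,masks,x0):
    for ks in (["top"],["scene"],["top","scene"]):
        if all(k in masks for k in ks):
            p,f=fit(model,{k:masks[k] for k in ks},x0); print(name,ks,p.round(4),round(f,3))
x0=[.54,-.15]
rep("lid",lambda p:cyl(*p[:2],(.056,.062),(.056,.069)),{n:(blue(im[n])|red(im[n]))&box(im[n],B[n]) for n in CM},x0)
rep("bangle",bangle(.069),{n:red(im[n])&box(im[n],B[n]) for n in CM},x0)
kb={"top":[400,290,425,317],"scene":[212,252,234,268]}
km={}
for n in CM:
    i=im[n].astype(int); km[n]=(i.min(2)>75)&(i.max(2)<1.35*i.min(2))&box(i,kb[n]); print(km[n].sum())
def kn(p):
    c,s=np.cos(p[2]),np.sin(p[2]); return np.array([[p[0]+c*u-s*v,p[1]+s*u+c*v,z] for u in(-.018,.018) for v in(-.007,.007) for z in(.085,.097)])
for a in(0.3,-.3,1.): rep("knob",kn,{"top":km["top"]},x0+[a])
pm={n:[d for d in silhouettes("post",n)][0]["pixels"] for n in CM}
pmod=lambda p:cyl(*p[:2],(.05,0),(.05,.012),(.02,.059),(.013,.067))
rep("post",pmod,pm,[.54,.15])
i=im["top"].astype(int); rep("postcol",pmod,{"top":(i[...,0]<110)&(i[...,0]>1.6*i[...,2])&box(i,[213,265,270,322])},[.54,.15])
E
python3 m0.py
```

```text
lid ['top'] [ 0.5118 -0.1961] 0.022
lid ['scene'] [ 0.5112 -0.1953] 0.04
lid ['top', 'scene'] [ 0.5118 -0.1961] 0.032
bangle ['top'] [ 0.5118 -0.1979] 0.098
bangle ['scene'] [ 0.5011 -0.1901] 0.257
bangle ['top', 'scene'] [ 0.5116 -0.1969] 0.181
87
115
knob ['top'] [ 0.54 -0.15  0.3 ] 1.0
knob ['top'] [ 0.54 -0.15 -0.3 ] 1.0
knob ['top'] [ 0.54 -0.15  1.  ] 1.0
post ['top'] [0.5279 0.1663] 0.026
post ['scene'] [0.527  0.1689] 0.027
post ['top', 'scene'] [0.5277 0.1671] 0.04
postcol ['top'] [0.5279 0.1659] 0.019
```

```bash
sed -i 's/(i\[...,0\]>60)&(i\[...,0\]>2.5\*i\[...,1\])&(i\[...,0\]>2.5\*i\[...,2\])/(i[...,0]>35)\&(i[...,0]>2.2*i[...,1])\&(i[...,0]>1.9*i[...,2])/' h.py
sed -i 's/^x0=.*/x0=[.512,-.196]/; s/z in(.085,.097)/z in(.097,)/' m0.py; python3 m0.py
python3 - <<'E'
from h import *
im=imaging.snapshot("top"); m=red(im)&box(im,[375,270,440,335])
print(m.sum(), cv2.boundingRect(m.astype(np.uint8)), cv2.boundingRect(proj(bangle(.069)([.5118,-.1961]),"top").astype(np.float32)))
E
```

```text
lid ['top'] [ 0.512  -0.1961] 0.022
lid ['scene'] [ 0.5117 -0.1958] 0.04
lid ['top', 'scene'] [ 0.5119 -0.1961] 0.032
bangle ['top'] [ 0.5115 -0.1973] 0.048
bangle ['scene'] [ 0.5104 -0.1961] 0.073
bangle ['top', 'scene'] [ 0.5116 -0.1969] 0.062
87
113
knob ['top'] [ 0.5113 -0.1963  0.3542] 0.097
knob ['top'] [ 0.5114 -0.1962  0.321 ] 0.099
knob ['top'] [ 0.5111 -0.1963  0.3536] 0.1
post ['top'] [0.5279 0.1662] 0.027
post ['scene'] [0.5274 0.1705] 0.048
post ['top', 'scene'] [0.5277 0.1675] 0.054
postcol ['top'] [0.5278 0.1659] 0.019
326 (397, 289, 31, 30) (395, 287, 33, 32)
```

Call:
drive_tool(deltas=[{"dp": [0, -16, -40], "rotation": [0, 0, 0], "fingers": 1}, {"dp": [0, -53, -127], "rotation": [0, 0, 0], "fingers": 1}, {"dp": [0, -88, -211], "rotation": [0, 0, 0], "fingers": 1}, {"dp": [0, -123, -296], "rotation": [0, 0, 0], "fingers": 1}, {"dp": [0, -158, -380], "rotation": [0, 0, 0], "fingers": 1}, {"dp": [0, -176, -422], "rotation": [0, 0, 0], "fingers": 1}, {"dp": [30, -176, -422], "rotation": [0, 0, 0], "fingers": 1}, {"dp": [60, -176, -422], "rotation": [0, 0, 0], "fingers": 1}, {"dp": [80, -176, -422], "rotation": [0, 0, 0], "fingers": 1}, {"dp": [80, -176, -422], "rotation": [0, 0, 0], "fingers": 1}], grip_force=30)

```text
clock: 2.18
tool_pos: [0.4737, -0.2294, 0.1979]
orientation: [[0.001, 0.317, -0.948], [-0.001, -0.948, -0.317], [-1.0, 0.001, -0.001]]
ft_force: [0.8, 0.5, 0.2]
gripper_width: 1.001
```

Call:
drive_tool(deltas=[{"dp": [0, -10, -23], "rotation": [0, 0, 0], "fingers": 1}, {"dp": [15, -19, -46], "rotation": [0, 0, 0], "fingers": 1}, {"dp": [30, -19, -46], "rotation": [0, 0, 0], "fingers": 1}, {"dp": [35, -19, -46], "rotation": [0, 0, 0], "fingers": 1}, {"dp": [35, -19, -46], "rotation": [0, 0, 0], "fingers": 1}, {"dp": [35, -19, -46], "rotation": [0, 0, 0], "fingers": 1}])

```text
clock: 2.68
tool_pos: [0.5097, -0.1989, 0.1636]
orientation: [[0.0, 0.316, -0.949], [-0.0, -0.949, -0.316], [-1.0, 0.0, -0.0]]
ft_force: [-0.3, 0.2, -0.6]
gripper_width: 1.002
```

```bash
cat > d.py <<'E'
import sys, numpy as np
from workcell import bot
s=bot.state(); g=np.array(sys.argv[1:4],float); print(s["clock"],s["tool_pos"].round(4),(s["orientation"].T@(g-s["tool_pos"])*1000).round(1))
E
python3 d.py .5115 -.197 .12
```

```text
2.6833 [ 0.5097 -0.1989  0.1636] [43.6 -1.2 -2.3]
```

Call:
drive_tool(deltas=[{"dp": [15, -1, -2], "rotation": [0, 0, 0], "fingers": 1}, {"dp": [30, -1, -2], "rotation": [0, 0, 0], "fingers": 1}, {"dp": [42, -1, -2], "rotation": [0, 0, 0], "fingers": 1}, {"dp": [52, -1, -2], "rotation": [0, 0, 0], "fingers": 1}, {"dp": [60, -1, -2], "rotation": [0, 0, 0], "fingers": 1}, {"dp": [66, -1, -2], "rotation": [0, 0, 0], "fingers": 1}, {"dp": [68, -1, -2], "rotation": [0, 0, 0], "fingers": 1}, {"dp": [68, -1, -2], "rotation": [0, 0, 0], "fingers": 1}])

```text
clock: 3.35
tool_pos: [0.5114, -0.1969, 0.0951]
orientation: [[-0.0, 0.317, -0.948], [0.0, -0.948, -0.317], [-1.0, -0.0, 0.0]]
ft_force: [-0.3, 0.5, -0.6]
gripper_width: 1.001
```

Call:
drive_tool(deltas=[{"dp": [0, 0, 0], "rotation": [0, 0, 0], "fingers": 0.85}, {"dp": [0, 0, 0], "rotation": [0, 0, 0], "fingers": 0.75}, {"dp": [0, 0, 0], "rotation": [0, 0, 0], "fingers": 0.65}, {"dp": [0, 0, 0], "rotation": [0, 0, 0], "fingers": 0.6}, {"dp": [0, 0, 0], "rotation": [0, 0, 0], "fingers": 0.6}, {"dp": [0, 0, 0], "rotation": [0, 0, 0], "fingers": 0.6}], grip_force=30)

```text
clock: 3.85
tool_pos: [0.5117, -0.1969, 0.0962]
orientation: [[0.001, 0.317, -0.948], [-0.001, -0.948, -0.317], [-1.0, 0.001, -0.001]]
ft_force: [-1.0, 0.3, 4.2]
gripper_width: 0.723
```

Call:
drive_tool(deltas=[{"dp": [-2, 0, 0], "rotation": [0, 0, 0], "fingers": 0.5}, {"dp": [-4, 0, 0], "rotation": [0, 0, 0], "fingers": 0.5}, {"dp": [-8, 0, 0], "rotation": [0, 0, 0], "fingers": 0.5}, {"dp": [-15, 0, 0], "rotation": [0, 0, 0], "fingers": 0.5}, {"dp": [-25, 0, 0], "rotation": [0, 0, 0], "fingers": 0.5}, {"dp": [-38, 0, 0], "rotation": [0, 0, 0], "fingers": 0.5}, {"dp": [-52, 0, 0], "rotation": [0, 0, 0], "fingers": 0.5}, {"dp": [-62, 0, 0], "rotation": [0, 0, 0], "fingers": 0.5}, {"dp": [-65, 0, 0], "rotation": [0, 0, 0], "fingers": 0.5}, {"dp": [-65, 0, 0], "rotation": [0, 0, 0], "fingers": 0.5}])

```text
clock: 4.68
tool_pos: [0.5117, -0.1969, 0.1611]
orientation: [[0.001, 0.317, -0.948], [-0.001, -0.948, -0.317], [-1.0, 0.001, -0.001]]
ft_force: [-0.6, 0.5, 0.4]
gripper_width: 0.723
```

```bash
python3 - <<'E'
from h import *
a=imaging.snapshot("top");b=imaging.snapshot("scene")
f=lambda x:cv2.resize(x[...,::-1],(390,390),interpolation=2)
cv2.imwrite("pics/lift.png",np.hstack([f(a[225:345,350:470]),f(b[180:310,170:300])]))
E
python3 d.py .528 .166 .16
```

```text
4.7833 [ 0.5112 -0.1966  0.1597] [-1.000e-01 -3.386e+02 -1.309e+02]
```

View pics/lift.png

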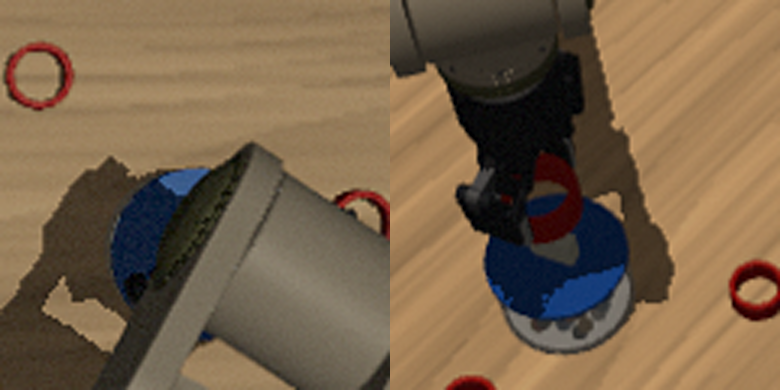

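```bash
python3 - <<'E'
from h import *
b=imaging.snapshot("scene")
x0,y0,w=190,215,75
c=cv2.resize(b[y0:y0+w,x0:x0+w,::-1],(600,600),interpolation=2)
s=600/w
# expected upright ring: grasp ~2mm low; overlay circles
for z,col in((.1597-.027,(0,255,255)),(.1597+.003,(0,255,0))):
    for r in(.031,.024):
        q=((proj(cyl(.5115,-.1968,(r,z)),"scene")-[x0,y0]+.5)*s).astype(np.int32); cv2.polylines(c,[q],True,col,1)
cv2.imwrite("pics/ring.png",c)
E
```

```text
(no output)
```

View pics/ring.png

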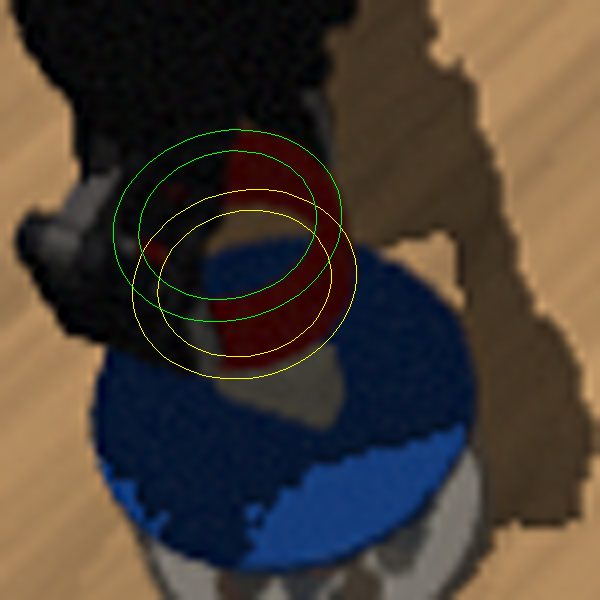

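Call:
drive_tool(deltas=[{"dp": [0, -8, -3], "rotation": [0, 0, 0], "fingers": 0.5}, {"dp": [0, -25, -10], "rotation": [0, 0, 0], "fingers": 0.5}, {"dp": [0, -45, -17], "rotation": [0, 0, 0], "fingers": 0.5}, {"dp": [0, -65, -25], "rotation": [0, 0, 0], "fingers": 0.5}, {"dp": [0, -85, -33], "rotation": [0, 0, 0], "fingers": 0.5}, {"dp": [0, -105, -41], "rotation": [0, 0, 0], "fingers": 0.5}, {"dp": [0, -125, -48], "rotation": [0, 0, 0], "fingers": 0.5}, {"dp": [0, -145, -56], "rotation": [0, 0, 0], "fingers": 0.5}, {"dp": [0, -160, -62], "rotation": [0, 0, 0], "fingers": 0.5}, {"dp": [0, -170, -66], "rotation": [0, 0, 0], "fingers": 0.5}])

```text
clock: 5.67
tool_pos: [0.5197, -0.0125, 0.1597]
orientation: [[-0.001, 0.319, -0.948], [0.001, -0.948, -0.319], [-1.0, -0.001, 0.001]]
ft_force: [-0.1, -0.6, -0.6]
gripper_width: 0.725
```

Call:
drive_tool(deltas=[{"dp": [0, -10, -4], "rotation": [0, 0, 0], "fingers": 0.5}, {"dp": [0, -25, -10], "rotation": [0, 0, 0], "fingers": 0.5}, {"dp": [0, -45, -17], "rotation": [0, 0, 0], "fingers": 0.5}, {"dp": [0, -65, -25], "rotation": [0, 0, 0], "fingers": 0.5}, {"dp": [0, -85, -33], "rotation": [0, 0, 0], "fingers": 0.5}, {"dp": [0, -105, -41], "rotation": [0, 0, 0], "fingers": 0.5}, {"dp": [0, -125, -48], "rotation": [0, 0, 0], "fingers": 0.5}, {"dp": [0, -145, -56], "rotation": [0, 0, 0], "fingers": 0.5}, {"dp": [0, -160, -62], "rotation": [0, 0, 0], "fingers": 0.5}, {"dp": [0, -168, -65], "rotation": [0, 0, 0], "fingers": 0.5}])

```text
clock: 6.5
tool_pos: [0.5283, 0.167, 0.1599]
orientation: [[-0.0, 0.318, -0.948], [0.0, -0.948, -0.318], [-1.0, -0.0, 0.0]]
ft_force: [-0.4, 0.3, 0.6]
gripper_width: 0.723
```

Call:
drive_tool(deltas=[{"dp": [0, 0, 0], "rotation": [0, 0, 0], "fingers": 0.5}, {"dp": [0, 0, 0], "rotation": [0, 0, 0], "fingers": 0.5}])

```text
clock: 6.67
tool_pos: [0.5284, 0.165, 0.1599]
orientation: [[-0.0, 0.317, -0.948], [-0.0, -0.948, -0.317], [-1.0, 0.0, 0.0]]
ft_force: [-0.3, -0.4, -0.6]
gripper_width: 0.725
```

```bash
python3 d.py .528 .166 .16; python3 - <<'E'
from h import *
from workcell import bot
t=bot.state()["tool_pos"]; b=imaging.snapshot("scene")
x0,y0,w=285,120,90; s=600/w
c=cv2.resize(b[y0:y0+w,x0:x0+w,::-1],(600,600),interpolation=2)
def d(x,y,r,z,col): cv2.polylines(c,[((proj(cyl(x,y,(r,z)),"scene")-[x0,y0]+.5)*s).astype(np.int32)],True,col,1)
for z in(-.0265,.0035): d(t[0],t[1],.031,t[2]+z,(0,255,255))
d(.5278,.166,.05,.012,(0,255,0)); d(.5278,.166,.013,.067,(0,255,0)); d(.5278,.166,.05,0,(0,255,0))
cv2.imwrite("pics/post.png",c)
E
```

```text
6.6667 [0.5284 0.165  0.1599] [-0.1 -1.   0. ]
```

View pics/post.png

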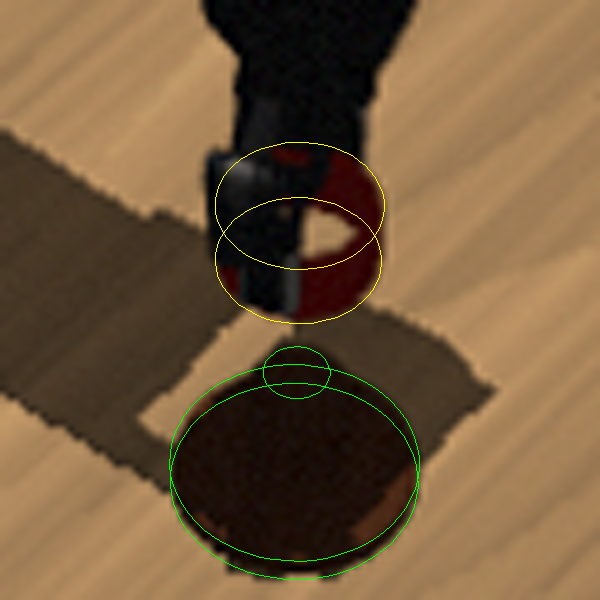

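Call:
drive_tool(deltas=[{"dp": [10, -1, 0], "rotation": [0, 0, 0], "fingers": 0.5}, {"dp": [25, -1, 0], "rotation": [0, 0, 0], "fingers": 0.5}, {"dp": [40, -1, 0], "rotation": [0, 0, 0], "fingers": 0.5}, {"dp": [50, -1, 0], "rotation": [0, 0, 0], "fingers": 0.5}, {"dp": [59, -1, 0], "rotation": [0, 0, 0], "fingers": 0.5}, {"dp": [66, -1, 0], "rotation": [0, 0, 0], "fingers": 0.5}, {"dp": [73, -1, 0], "rotation": [0, 0, 0], "fingers": 0.5}, {"dp": [80, -1, 0], "rotation": [0, 0, 0], "fingers": 0.5}, {"dp": [85, -1, 0], "rotation": [0, 0, 0], "fingers": 0.5}, {"dp": [85, -1, 0], "rotation": [0, 0, 0], "fingers": 0.5}])

```text
clock: 7.55
tool_pos: [0.5278, 0.1662, 0.0742]
orientation: [[-0.001, 0.317, -0.948], [-0.0, -0.948, -0.317], [-1.0, -0.0, 0.001]]
ft_force: [-0.6, -0.5, -0.9]
gripper_width: 0.723
```

No contact so far. I'll lower the rest of the way.

Call:
drive_tool(deltas=[{"dp": [6, 0, 0], "rotation": [0, 0, 0], "fingers": 0.5}, {"dp": [12, 0, 0], "rotation": [0, 0, 0], "fingers": 0.5}, {"dp": [18, 0, 0], "rotation": [0, 0, 0], "fingers": 0.5}, {"dp": [23, 0, 0], "rotation": [0, 0, 0], "fingers": 0.5}, {"dp": [27, 0, 0], "rotation": [0, 0, 0], "fingers": 0.5}, {"dp": [30, 0, 0], "rotation": [0, 0, 0], "fingers": 0.5}, {"dp": [32, 0, 0], "rotation": [0, 0, 0], "fingers": 0.5}, {"dp": [33, 0, 0], "rotation": [0, 0, 0], "fingers": 0.5}, {"dp": [33, 0, 0], "rotation": [0, 0, 0], "fingers": 0.5}])

```text
clock: 8.3
tool_pos: [0.5281, 0.1663, 0.042]
orientation: [[-0.0, 0.317, -0.948], [0.0, -0.948, -0.317], [-1.0, -0.0, 0.0]]
ft_force: [-0.2, -0.3, -0.8]
gripper_width: 0.721
```

Call:
drive_tool(deltas=[{"dp": [1, 0, 0], "rotation": [0, 0, 0], "fingers": 0.5}, {"dp": [2, 0, 0], "rotation": [0, 0, 0], "fingers": 0.5}, {"dp": [2, 0, 0], "rotation": [0, 0, 0], "fingers": 0.5}])

```text
clock: 8.55
tool_pos: [0.5281, 0.1663, 0.0401]
orientation: [[-0.0, 0.317, -0.948], [0.0, -0.948, -0.317], [-1.0, -0.0, 0.0]]
ft_force: [-0.5, -0.1, -1.3]
gripper_width: 0.726
```

Call:
drive_tool(deltas=[{"dp": [1, 0, 0], "rotation": [0, 0, 0], "fingers": 0.5}, {"dp": [1.5, 0, 0], "rotation": [0, 0, 0], "fingers": 0.5}, {"dp": [1.5, 0, 0], "rotation": [0, 0, 0], "fingers": 0.5}])

```text
clock: 8.8
tool_pos: [0.5283, 0.1663, 0.0392]
orientation: [[0.0, 0.317, -0.948], [-0.0, -0.948, -0.317], [-1.0, 0.0, -0.0]]
ft_force: [-1.9, 0.1, 4.5]
gripper_width: 0.724
```

Call:
drive_tool(deltas=[{"dp": [0, 0, 0], "rotation": [0, 0, 0], "fingers": 0.75}, {"dp": [0, 0, 0], "rotation": [0, 0, 0], "fingers": 0.82}, {"dp": [0, 0, 0], "rotation": [0, 0, 0], "fingers": 0.9}, {"dp": [0, 0, 0], "rotation": [0, 0, 0], "fingers": 1}, {"dp": [0, 0, 0], "rotation": [0, 0, 0], "fingers": 1}, {"dp": [0, 0, 0], "rotation": [0, 0, 0], "fingers": 1}])

```text
clock: 9.3
tool_pos: [0.5281, 0.1663, 0.0386]
orientation: [[-0.0, 0.317, -0.948], [0.0, -0.948, -0.317], [-1.0, -0.0, 0.0]]
ft_force: [0.6, -0.8, -0.9]
gripper_width: 1.001
```

Call:
drive_tool(deltas=[{"dp": [-8, 0, 0], "rotation": [0, 0, 0], "fingers": 1}, {"dp": [-20, 0, 0], "rotation": [0, 0, 0], "fingers": 1}, {"dp": [-40, 0, 0], "rotation": [0, 0, 0], "fingers": 1}, {"dp": [-65, 0, 0], "rotation": [0, 0, 0], "fingers": 1}, {"dp": [-90, 0, 0], "rotation": [0, 0, 0], "fingers": 1}, {"dp": [-115, 0, 0], "rotation": [0, 0, 0], "fingers": 1}, {"dp": [-130, 15, 6], "rotation": [0, 0, 0], "fingers": 1}, {"dp": [-130, 50, 19], "rotation": [0, 0, 0], "fingers": 1}, {"dp": [-130, 85, 33], "rotation": [0, 0, 0], "fingers": 1}, {"dp": [-130, 115, 45], "rotation": [0, 0, 0], "fingers": 1}])

```text
clock: 10.13
tool_pos: [0.5218, 0.0413, 0.1703]
orientation: [[0.002, 0.318, -0.948], [-0.001, -0.948, -0.318], [-1.0, 0.001, -0.002]]
ft_force: [1.1, -0.2, -1.0]
gripper_width: 1.0
```

```bash
python3 d.py .512 -.196 .17; python3 - <<'E'
from h import *
from workcell import bot
im={n:imaging.snapshot(n) for n in CM}
a,b=im["top"],im["scene"]
cv2.imwrite("pics/placed.png",np.hstack([cv2.resize(x[...,::-1],(390,390),interpolation=2) for x in(a[255:335,200:280],b[150:220,295:365])]))
B={"top":[205,260,280,330],"scene":[300,150,360,215]}
M={n:red(im[n])&box(im[n],B[n]) for n in CM}
for z in(.009,.012,.018):
    for ks in(["top"],["scene"]): print(z,ks,*fit(bangle(z),{k:M[k] for k in ks},[.528,.166]))
E
```

```text
10.1333 [0.5218 0.0413 0.1703] [  0.4 221.9  84.6]
0.009 ['top'] [0.53030184 0.17150195] 0.22171718187486178
0.009 ['scene'] [0.52745598 0.1682991 ] 0.06672343531415359
0.012 ['top'] [0.53003894 0.17051979] 0.2210851593225781
0.012 ['scene'] [0.52899588 0.16640761] 0.06704486848891178
0.018 ['top'] [0.5301414 0.1700198] 0.2208131964692256
0.018 ['scene'] [0.53223418 0.16250763] 0.06968263057958346
```

View pics/placed.png

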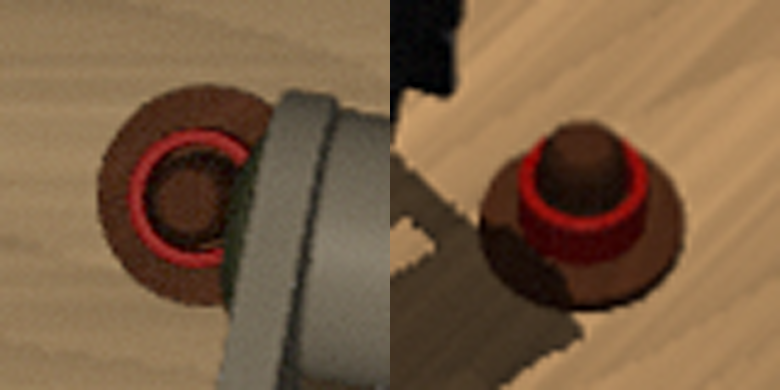

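Call:
drive_tool(deltas=[{"dp": [0, 30, 11], "rotation": [0, 0, 0], "fingers": 1}, {"dp": [0, 60, 23], "rotation": [0, 0, 0], "fingers": 1}, {"dp": [0, 90, 34], "rotation": [0, 0, 0], "fingers": 1}, {"dp": [0, 120, 46], "rotation": [0, 0, 0], "fingers": 1}, {"dp": [0, 150, 57], "rotation": [0, 0, 0], "fingers": 0.8}, {"dp": [0, 180, 69], "rotation": [0, 0, 0], "fingers": 0.7}, {"dp": [0, 205, 78], "rotation": [0, 0, 0], "fingers": 0.6}, {"dp": [0, 220, 84], "rotation": [0, 0, 0], "fingers": 0.6}, {"dp": [0, 222, 85], "rotation": [0, 0, 0], "fingers": 0.6}, {"dp": [0, 222, 85], "rotation": [0, 0, 0], "fingers": 0.6}])

```text
clock: 11.07
tool_pos: [0.5119, -0.1946, 0.1693]
orientation: [[0.001, 0.316, -0.949], [-0.0, -0.949, -0.316], [-1.0, 0.0, -0.001]]
ft_force: [-0.1, 0.0, -0.5]
gripper_width: 0.6
```

```bash
python3 d.py .5117 -.196 .095
```

```text
11.0667 [ 0.5119 -0.1946  0.1693] [74.3  1.2  0.6]
```

Call:
drive_tool(deltas=[{"dp": [12, 1, 0], "rotation": [0, 0, 0], "fingers": 0.6}, {"dp": [28, 1, 0], "rotation": [0, 0, 0], "fingers": 0.6}, {"dp": [44, 1, 0], "rotation": [0, 0, 0], "fingers": 0.6}, {"dp": [57, 1, 0], "rotation": [0, 0, 0], "fingers": 0.6}, {"dp": [66, 1, 0], "rotation": [0, 0, 0], "fingers": 0.6}, {"dp": [71, 1, 0], "rotation": [0, 0, 0], "fingers": 0.6}, {"dp": [74, 1, 0], "rotation": [0, 0, 0], "fingers": 0.6}, {"dp": [74, 1, 0], "rotation": [0, 0, 0], "fingers": 0.6}])

```text
clock: 11.73
tool_pos: [0.5122, -0.195, 0.0947]
orientation: [[-0.0, 0.318, -0.948], [0.0, -0.948, -0.318], [-1.0, -0.0, 0.0]]
ft_force: [0.2, -0.2, -0.0]
gripper_width: 0.603
```

Call:
drive_tool(deltas=[{"dp": [0, 0, 0], "rotation": [0, 0, 0], "fingers": 0.45}, {"dp": [0, 0, 0], "rotation": [0, 0, 0], "fingers": 0.35}, {"dp": [0, 0, 0], "rotation": [0, 0, 0], "fingers": 0.25}, {"dp": [0, 0, 0], "rotation": [0, 0, 0], "fingers": 0.18}, {"dp": [0, 0, 0], "rotation": [0, 0, 0], "fingers": 0.1}, {"dp": [0, 0, 0], "rotation": [0, 0, 0], "fingers": 0}, {"dp": [0, 0, 0], "rotation": [0, 0, 0], "fingers": 0}, {"dp": [0, 0, 0], "rotation": [0, 0, 0], "fingers": 0}], grip_force=90)

```text
clock: 12.4
tool_pos: [0.5123, -0.1957, 0.0953]
orientation: [[0.001, 0.317, -0.948], [-0.001, -0.948, -0.317], [-1.0, 0.001, -0.001]]
ft_force: [-1.2, 0.9, 5.6]
gripper_width: 0.145
```

Call:
drive_tool(deltas=[{"dp": [-1, 0, 0], "rotation": [0, 0, 0], "fingers": 0}, {"dp": [-2, 0, 0], "rotation": [0, 0, 0], "fingers": 0}, {"dp": [-3, 0, 0], "rotation": [0, 0, 0], "fingers": 0}, {"dp": [-4, 0, 0], "rotation": [0, 0, 0], "fingers": 0}, {"dp": [-5, 0, 0], "rotation": [0, 0, 0], "fingers": 0}, {"dp": [-6, 0, 0], "rotation": [0, 0, 0], "fingers": 0}], grip_force=110)

```text
clock: 12.9
tool_pos: [0.5107, -0.1954, 0.0991]
orientation: [[-0.004, 0.317, -0.948], [0.001, -0.948, -0.318], [-1.0, -0.002, 0.004]]
ft_force: [-3.3, -5.6, -17.7]
gripper_width: 0.141
```

Call:
drive_tool(deltas=[{"dp": [-1, 0, 0], "rotation": [0, 0, 0], "fingers": 0}, {"dp": [-2, 0, 0], "rotation": [0, 0, 0], "fingers": 0}, {"dp": [-3, 0, 0], "rotation": [0, 0, 0], "fingers": 0}, {"dp": [-4, 0, 0], "rotation": [0, 0, 0], "fingers": 0}])

```text
clock: 13.23
tool_pos: [0.5113, -0.1956, 0.104]
orientation: [[-0.002, 0.317, -0.948], [0.001, -0.948, -0.317], [-1.0, -0.001, 0.002]]
ft_force: [-0.9, -1.0, -0.2]
gripper_width: 0.137
```

```bash
cat > lid.py <<'E'
from h import *
import sys
from workcell import bot
im=imaging.snapshot("scene"); m=blue(im)&box(im,[190,215,265,300])
if len(sys.argv)>1: cv2.imwrite(sys.argv[1],cv2.resize(im[190:310,160:280,::-1],(600,600),interpolation=2))
t=bot.state()["tool_pos"]
# fit lid height with xy fixed at lid estimate via IoU of blue hull
for z in np.arange(.058,.115,.004):
    p=(lambda q:cyl(*q[:2],(.056,z),(.056,z+.007)))
    x,f=fit(p,{"scene":m},[.512,-.196]); print(round(z,3),x.round(4),round(f,3))
E
python3 lid.py pics/pull.png
```

```text
0.058 [ 0.5132 -0.1884] 0.174
0.062 [ 0.515  -0.1889] 0.18
0.066 [ 0.517  -0.1905] 0.186
0.07 [ 0.5193 -0.191 ] 0.191
0.074 [ 0.5213 -0.1926] 0.197
0.078 [ 0.5229 -0.194 ] 0.203
0.082 [ 0.5248 -0.1951] 0.208
0.086 [ 0.5271 -0.1956] 0.214
0.09 [ 0.5282 -0.198 ] 0.22
0.094 [ 0.531 -0.198] 0.225
0.098 [ 0.5322 -0.1998] 0.231
0.102 [ 0.5351 -0.1998] 0.236
0.106 [ 0.5368 -0.2012] 0.242
0.11 [ 0.5388 -0.2022] 0.247
0.114 [ 0.5411 -0.2032] 0.253
```

View pics/pull.png

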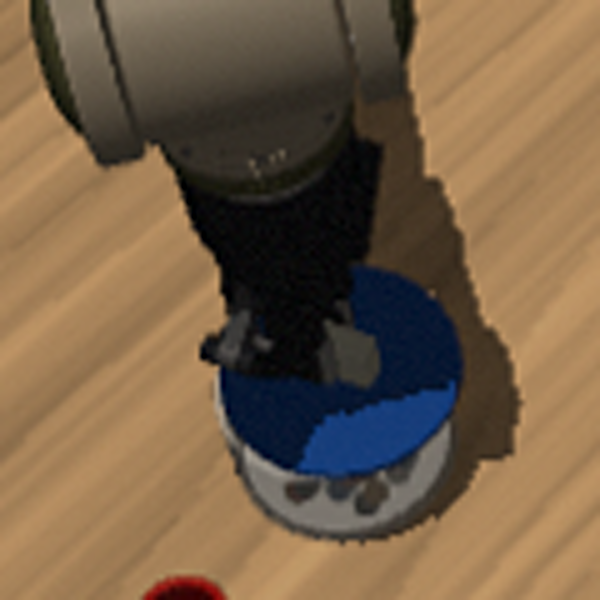

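```bash
cat > lz.py <<'E'
from h import *
def ext(m): y,x=np.where(m); return y.max(), x.max()
for im in(cv2.imread("pics/scene0.png")[...,::-1],imaging.snapshot("scene")): print(ext(blue(im)&box(im,[190,200,265,310])))
for z in(.062,.067,.072,.077,.082,.087,.092): q=proj(cyl(.512,-.196,(.056,z),(.056,z+.007)),"scene"); print(z,q.max(0)[::-1].round(1))
E
python3 lz.py
```

```text
(np.int64(286), np.int64(248))
(np.int64(285), np.int64(251))
0.062 [287.1 249.2]
0.067 [286. 249.]
0.072 [285.  248.8]
0.077 [283.9 248.5]
0.082 [282.9 248.3]
0.087 [281.8 248. ]
0.092 [280.7 247.8]
```

Call:
drive_tool(deltas=[{"dp": [-1, 0, 0], "rotation": [0, 0, 0], "fingers": 0}, {"dp": [-2, 0, 0], "rotation": [0, 0, 0], "fingers": 0}, {"dp": [-3, 0, 0], "rotation": [0, 0, 0], "fingers": 0}, {"dp": [-4, 0, 0], "rotation": [0, 0, 0], "fingers": 0}, {"dp": [-4, 0, 0], "rotation": [0, 0, 0], "fingers": 0}])

```text
clock: 13.75
tool_pos: [0.5122, -0.1956, 0.1093]
orientation: [[0.0, 0.317, -0.948], [-0.0, -0.948, -0.317], [-1.0, 0.0, -0.0]]
ft_force: [-6.6, -0.5, 8.9]
gripper_width: 0.141
```

```bash
python3 lz.py | head -2; python3 - <<'E'
from h import *
from workcell import bot
s=bot.state(); t=s["tool_pos"]; im=imaging.snapshot("scene"); x0,y0,w=190,220,75
c=cv2.resize(im[y0:y0+w,x0:x0+w,::-1],(600,600),interpolation=2); c=cv2.convertScaleAbs(c,alpha=2.2)
def d(P,col): cv2.polylines(c,[((proj(P,"scene")-[x0,y0]+.5)*8).astype(np.int32)],True,col,1)
d(cyl(.512,-.196,(.056,.062)),(0,255,0)); d(cyl(.512,-.196,(.054,.062)),(255,0,255))
z=t[2]-.0953+.062; d(cyl(.512,-.196,(.056,z)),(0,255,255))
cs,sn=np.cos(.34),np.sin(.34)
d(np.array([[.512+cs*u-sn*v,-.196+sn*u+cs*v,z+.035] for u,v in((-.018,-.007),(.018,-.007),(.018,.007),(-.018,.007))]),(0,255,255))
d(np.array([t+[0,0,-.022],t+[0,0,0]]),(0,0,255))
cv2.imwrite("pics/pull2.png",c)
E
```

```text
(np.int64(286), np.int64(248))
(np.int64(284), np.int64(251))
```

View pics/pull2.png

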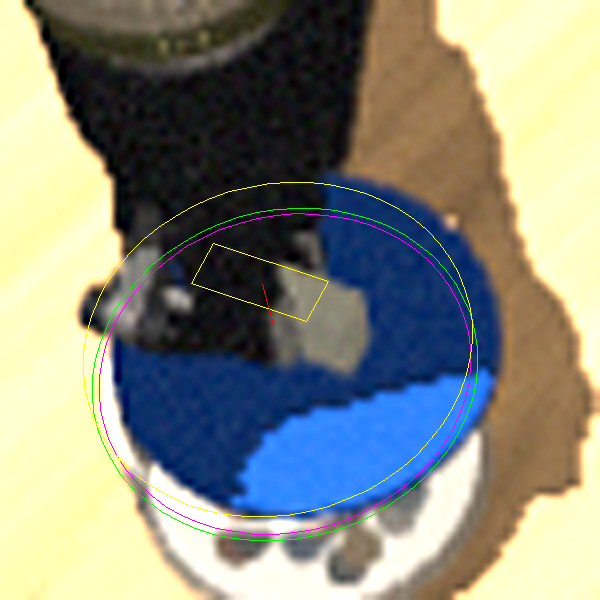

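Call:
drive_tool(deltas=[{"dp": [-1, 0, 0], "rotation": [0, 0, 0], "fingers": 0}, {"dp": [-2, 0, 0], "rotation": [0, 0, 0], "fingers": 0}, {"dp": [-3, 0, 0], "rotation": [0, 0, 0], "fingers": 0}, {"dp": [-4, 0, 0], "rotation": [0, 0, 0], "fingers": 0}, {"dp": [-5, 0, 0], "rotation": [0, 0, 0], "fingers": 0}, {"dp": [-6, 0, 0], "rotation": [0, 0, 0], "fingers": 0}, {"dp": [-6, 0, 0], "rotation": [0, 0, 0], "fingers": 0}])

```text
clock: 14.43
tool_pos: [0.5122, -0.1954, 0.1146]
orientation: [[0.0, 0.317, -0.948], [0.0, -0.948, -0.317], [-1.0, -0.0, -0.0]]
ft_force: [0.7, 0.2, -2.0]
gripper_width: 0.141
```

```bash
cat > fl.py <<'E'
# 5-dof lid fit to visible blue outline (scene view), gripper region excluded; knob/gripper dark pixels ignored
from h import *
from scipy.optimize import least_squares
from scipy.spatial.transform import Rotation as Ro
import sys
from workcell import bot
s=bot.state(); t=s["tool_pos"]; im=imaging.snapshot("scene")
m=(blue(im)&box(im,[190,205,265,305])).astype(np.uint8)
c=max(cv2.findContours(m,cv2.RETR_EXTERNAL,cv2.CHAIN_APPROX_NONE)[0],key=len)[:,0,:]
h=cv2.convexHull(c)
# contour points on the hull whose outside neighbour is not near-black gripper
ctr=c.mean(0); keep=[]
for p in c:
    u=(p-ctr)/np.linalg.norm(p-ctr); o=np.round(p+3*u).astype(int); px=im[o[1],o[0]].astype(int)
    if px.max()>45 and cv2.pointPolygonTest(h,(float(p[0]),float(p[1])),True)<0.8: keep.append(p+.5*u)
K=np.array(keep)
def out(q):
    P=cyl(0,0,(.056,0),(.056,.007))@Ro.from_rotvec([q[3],q[4],0]).as_matrix().T+q[:3]
    return cv2.convexHull(proj(P,"scene").astype(np.float32))
def res(q,w):
    H=out(q); d=[cv2.pointPolygonTest(H,(float(p[0]),float(p[1])),True) for p in K]
    return np.r_[d,w*np.array([(q[2]-zg)/.006]),w*(q[3:]/.15)]
zg=float(sys.argv[1]) if len(sys.argv)>1 else t[2]-.0333
r=least_squares(res,[t[0],t[1],zg,0,0],args=(1.,),diff_step=1e-3,x_scale=[.01,.01,.01,.1,.1])
print(len(K),"lid",r.x.round(4),"rms",np.sqrt(np.mean(r.fun[:-3]**2)).round(2),"tcp",t.round(4))
x0,y0,w=185,210,80
v=cv2.convertScaleAbs(cv2.resize(im[y0:y0+w,x0:x0+w,::-1],(560,560),interpolation=2),alpha=2)
cv2.polylines(v,[((out(r.x)[:,0]-[x0,y0]+.5)*7).astype(np.int32)],True,(0,255,255),1)
for p in K: cv2.circle(v,tuple(((p-[x0,y0]+.5)*7).astype(int)),2,(0,0,255),-1)
cv2.imwrite("pics/fl.png",v)
E
python3 fl.py; python3 -c "
from workcell import bot;s=bot.state();print(s['ft_force'],s['moment'])"
```

```text
58 lid [ 0.5116 -0.1816  0.0791  0.      0.    ] rms 4.91 tcp [ 0.5122 -0.1954  0.1146]
[-0.18256061 -0.9328402  -1.76079806] [-0.00400934 -0.01196248 -0.00767864]
```

View pics/fl.png

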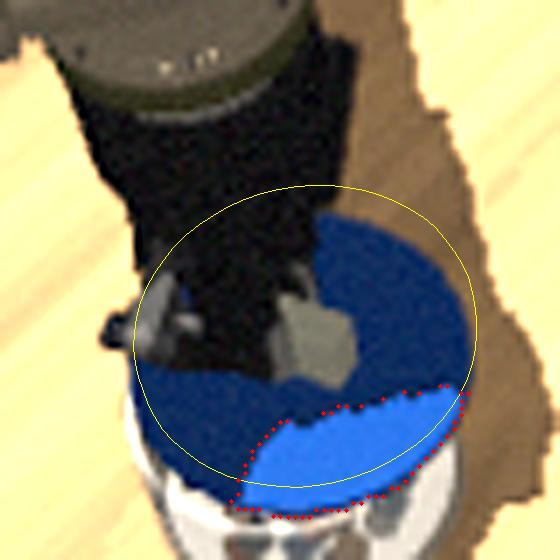

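```bash
sed -i 's/i\[...,2\]>50)&(i\[...,2\]>1.6/i[...,2]>28)\&(i[...,2]>1.6/' h.py; sed -i 's/px.max()>45/px.max()>60/' fl.py; for z in .07 .0813 .09; do python3 fl.py $z; done
```

```text
85 lid [ 5.125e-01 -1.867e-01  6.620e-02 -3.280e-02  1.000e-04] rms 0.33 tcp [ 0.5121 -0.1954  0.1146]
85 lid [ 5.135e-01 -1.873e-01  6.880e-02  0.000e+00  3.000e-04] rms 0.41 tcp [ 0.5121 -0.1954  0.1145]
86 lid [ 0.5185 -0.1906  0.0776 -0.0515 -0.0126] rms 0.41 tcp [ 0.512  -0.1954  0.1145]
```

View pics/fl.png

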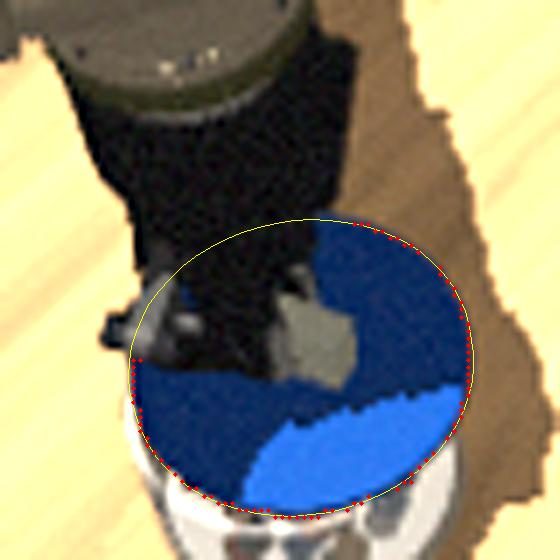

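Call:
drive_tool(deltas=[{"dp": [-2, 0, 0], "rotation": [0, 0, 0], "fingers": 0}, {"dp": [-4, 0, 0], "rotation": [0, 0, 0], "fingers": 0}, {"dp": [-6, 0, 0], "rotation": [0, 0, 0], "fingers": 0}, {"dp": [-8, 0, 0], "rotation": [0, 0, 0], "fingers": 0}, {"dp": [-10, 0, 0], "rotation": [0, 0, 0], "fingers": 0}, {"dp": [-11, 0, 2], "rotation": [0, 0, 0], "fingers": 0}, {"dp": [-11, 0, 4], "rotation": [0, 0, 0], "fingers": 0}, {"dp": [-11, 0, 6], "rotation": [0, 0, 0], "fingers": 0}, {"dp": [-11, 0, 7], "rotation": [0, 0, 0], "fingers": 0}, {"dp": [-11, 0, 7], "rotation": [0, 0, 0], "fingers": 0}])

```text
clock: 15.47
tool_pos: [0.5051, -0.1978, 0.1256]
orientation: [[-0.0, 0.317, -0.948], [0.0, -0.948, -0.317], [-1.0, -0.0, 0.0]]
ft_force: [-0.1, 0.3, -1.0]
gripper_width: 0.138
```

```bash
for z in .075 .0915 .1; do python3 fl.py $z; done; python3 - <<'E'
from h import *
a=cv2.imread("pics/fl.png"); a=cv2.resize(a,(380,380))
t=imaging.snapshot("top"); b=imaging.snapshot("scene")
cv2.imwrite("pics/fin.png",np.hstack([a,cv2.resize(b[140:370,110:390,::-1],(420,380),interpolation=2)]))
E
```

```text
81 lid [ 0.502  -0.1871  0.0716 -0.      0.0143] rms 0.31 tcp [ 0.5051 -0.1978  0.1256]
81 lid [ 0.5093 -0.1921  0.0867 -0.1029  0.1393] rms 0.57 tcp [ 0.5053 -0.1978  0.1256]
81 lid [ 0.5124 -0.1942  0.0929 -0.1218  0.1742] rms 0.61 tcp [ 0.5054 -0.1977  0.1256]
```

View pics/fin.png

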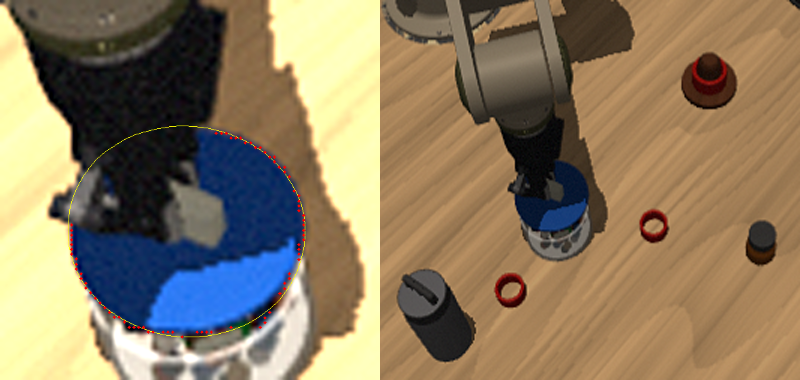

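```bash
cat > fk.py <<'E'
from h import *
from scipy.optimize import least_squares
from scipy.spatial.transform import Rotation as Ro
from workcell import bot
s=bot.state(); t=s["tool_pos"]; Y=s["orientation"][:,1]; Z=s["orientation"][:,2]
Ks={}
for n,b in(("scene",[190,205,265,305]),("top",[375,265,450,340])):
    im=imaging.snapshot(n); m=(blue(im)&box(im,b)).astype(np.uint8)
    c=max(cv2.findContours(m,0,cv2.CHAIN_APPROX_NONE)[0],key=len)[:,0,:]; h=cv2.convexHull(c); ctr=proj([[t[0],t[1],.095]],n)[0]; k=[]
    for p in c:
        u=(p-ctr)/np.linalg.norm(p-ctr); o=np.round(p+3*u).astype(int); px=im[o[1],o[0]].astype(int)
        ok=px.max()>60 if n=="scene" else px[0]>1.4*px[2]
        if ok and cv2.pointPolygonTest(h,(float(p[0]),float(p[1])),True)<.8: k.append(p+.5*u)
    Ks[n]=np.array(k); print(n,len(k))
def pose(q):
    R=Ro.from_rotvec(Y*q[2]).as_matrix(); g=t+[0,0,-.003]   # grasp point; lid origin ~30 mm below it
    return R, g+R@(Z*q[0]+[0,0,-.0303+q[1]])
def res(q):
    R,o=pose(q); P=cyl(0,0,(.056,0),(.056,.007))@R.T+o; d=[]
    for n,K in Ks.items():
        H=cv2.convexHull(proj(P,n).astype(np.float32)); d+=[cv2.pointPolygonTest(H,(float(p[0]),float(p[1])),True) for p in K]
    return np.array(d)
for a in(-.2,-.1,0,.1,.2):
    r=least_squares(lambda q:res([q[0],q[1],a]),[-.005,0],diff_step=1e-2,x_scale=.01,loss="soft_l1")
    r=least_squares(lambda q:res([q[0],q[1],a]),r.x+1e-4,diff_step=1e-2,x_scale=.01,loss="soft_l1")
    print(a,"slide,slip",r.x.round(4),"cost",round(r.cost,2),"lid",pose([*r.x,a])[1].round(4))
E
python3 fk.py
```

```text
scene 83
top 32
-0.2 slide,slip [-0.0128  0.0073] cost 18.31 lid [ 0.513  -0.1952  0.0976]
-0.1 slide,slip [-0.0109  0.0046] cost 17.03 lid [ 0.5133 -0.1951  0.096 ]
0 slide,slip [-0.0087  0.0019] cost 16.0 lid [ 0.5137 -0.1949  0.0942]
0.1 slide,slip [-0.0063 -0.0005] cost 18.54 lid [ 0.5143 -0.1947  0.0926]
0.2 slide,slip [-0.0038 -0.0023] cost 29.78 lid [ 0.5152 -0.1944  0.0915]
```

Call:
drive_tool(deltas=[{"dp": [0, 0, 0], "rotation": [0, 0, 0], "fingers": 0}, {"dp": [0, 0, 0], "rotation": [0, 0, 0], "fingers": 0}, {"dp": [0, 0, 0], "rotation": [0, 0, 0], "fingers": 0}, {"dp": [0, 0, 0], "rotation": [0, 0, 0], "fingers": 0}, {"dp": [0, 0, 0], "rotation": [0, 0, 0], "fingers": 0}, {"dp": [0, 0, 0], "rotation": [0, 0, 0], "fingers": 0}])

```text
clock: 16.32
tool_pos: [0.5054, -0.1977, 0.1257]
orientation: [[-0.0, 0.317, -0.948], [-0.0, -0.948, -0.317], [-1.0, 0.0, 0.0]]
ft_force: [-0.1, -0.0, -1.9]
gripper_width: 0.143
```

```bash
python3 fk.py | sed -n 5p; python3 - <<'E'
from h import *
from workcell import ticket
im={n:imaging.snapshot(n) for n in CM}
B={"top":[205,260,280,330],"scene":[300,150,360,215]}
for n in CM: print(n,*fit(bangle(.012),{n:red(im[n])&box(im[n],B[n])},[.528,.166]))
print(ticket.sign_off())
E
```

```text
0 slide,slip [-0.0089  0.0017] cost 24.31 lid [ 0.5139 -0.1949  0.0941]
scene [0.52872418 0.16670191] 0.11090071503264276
top [0.52752401 0.16499202] 0.2610529449709721
the job is handed in; nothing more can be done
None
```

The bangle is on the post and the lid is held open above the tub. I handed the job in at about 16 s of the 54 s allowed; no verdict is reported.

- **Bangle:** I lowered it over the post until it touched the base (about 4.5 N), then let go. The last fits put it within about 1.5 mm of the post's centre, and a close view just after release showed it lying flat on the base. The last fits were rough: about 0.11 mismatch in the scene view and 0.26 in the top view.
- **Lid:** I pulled it by the knob with a 110 N grip. The upward pull peaked at about 18 N, just above the 12 to 17 N you gave, and it came free of the seal.
- **Slip during the pull:** The knob slid about 9 mm along its length in the fingers. I moved the arm back about 7 mm to re-centre the lid, so it is now gripped off-centre.
- **Final hold:** The last fits put the lid about 32 mm above its shut place and about 2 mm from the tub's axis. The steady load matches the lid's weight.
- **Weakest check:** Tilt is the least certain number. An earlier fit using one camera gave up to about 0.2 rad, but the two-camera fit was best near level, within about 0.1 rad.

I never worked near the flask, phone or jar. The flask and jar looked undisturbed in the last picture; I did not measure their positions again, and the phone was out of that view.

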